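# Put the sharpening stones and polish tins back in their fitted trays

## Robot

A 6-joint arm with a two-finger parallel gripper is mounted at the origin on the work surface. World frame = base frame: x ahead of the robot, y to its left, z up, the work surface at z = 0. Lengths are in m, angles in rad, forces in N, time in s.
With the tool pointing down it reaches from about 0.4 to 0.825 m from the base axis. Payload 7 kg.
Tool frame: the origin (TCP) lies midway between the tips of the shut fingers; the grasp point (between the pads) lies 19 mm behind it (grip_point_offset is the distance from the TCP to the grasp point, in m); z points along the fingers, y is the line along which they close (so a half turn about z gives the same grasp; the last joint's range is limited). The gripper opens to 88 mm and grips with 3 to 60 N. Pads are 19 mm wide; open, the fingers measure 130 mm over their backs; the gripper's body (78 mm by 193 mm) begins 47 mm behind the grasp point.
Start: joints at [1.454, 0.359, 0.012, 0, -1.224, -0.288], TCP at [0.266, 0.62, 0.227] pointing down, gripper open.
Joint ranges: [-3.07, 3.07], [-1.43, 2.12], [-1.02, 1.25], [-3.03, 1.67], [-3.05, -0], [-3.03, 3.03]. Speed limits (rad/s): [2.39, 2.39, 3.01, 3.14, 3.14, 3.14].

## Interface

Orientations are given as [roll, pitch, yaw] about the fixed x, y, z axes, in that order (R = Rz(yaw) Ry(pitch) Rx(roll)).
In Python, from station import get_state, grab_frame, camera_params, job_done, grip_point_offset gives the robot as it stands.
- The arm moves only by the shell command python3 -m creep 'ROWS' [FORCE]. ROWS is JSON, a list that holds one entry, the list of rows, each a list of 7 numbers: the finger opening in cm, from 0 to 8.76, then the shift along the tool's x, y, z in cm, then the turn, a rotation vector about the tool's x, y, z in rad. In form: [[[fingers, tx, ty, tz, wx, wy, wz], ...]]. A call has 1 to 20 rows; each row is the pose to reach, as a shift and turn from the pose commanded when the call began, along the tool's axes at that moment; what a row does not reach only later rows make up. A row lasts 1/8 s, in which the tool goes at most 62.5 mm and 10.7 degrees, less where a joint would pass 70% of its speed; a pose out of reach is approached as far as the arm can. A call with a gripper value outside its range is refused whole. The fingers move at their own pace and stop on an object; FORCE is the grip in N (left out, the last holds). Time passes only in rows, so rows that repeat a pose let the fingers close. It gives the time, the measured TCP pose, the force, the opening and the grip force at its end, in the units of the state.
- get_state(): the state, without advancing time (a new reading comes with each control period).
- grab_frame(name): name is "side" or "top" or "wrist"; returns the picture (420x560x3 uint8, blue, green, red); there is no depth.
- camera_params(name): a dict with "vertical_fov" (degrees; the focal length in pixels is half the picture's height over the tangent of half this angle, whatever the lens; pixels are square), "cx", "cy" (the principal point, pixels), "k1" (the pictures are not rectified: a ray, as slopes to the right and down, at radius r is drawn at 1 + k1 r^2 times it, then the intrinsics apply), "view" (4x4, takes a point from world to camera coordinates). Camera axes: x right, y down, z forward; pixel columns grow to the right and rows downward; lengths in m; the calibration is good to about 2 mm. A picture is of the moment at which its call begins: read the wrist's pose just before it. camera_params takes no time and is no camera call; for the wrist camera it gives the pose at the moment of the call.
- job_done(): hands the job in; it is judged then, once.
The state is a dict: "t": time; "q": joint angles; "qd": joint speeds; "joint_efforts": joint torques, N m; "eef_pos": TCP position; "ee_rot": TCP orientation; "force": force on the tool from outside, world axes, zero at the start; "moment": the same for the moment, N m; "width": finger opening in m; "gripper_force": force on a finger pad.
Only numpy, scipy, OpenCV 4.12 (cv2) and the standard library are available. Lean on these libraries where they do the work, as an engineer would, in place of code of your own. Each camera call takes 0.05 s, during which the arm holds its last target. There are 200 camera calls.

## Task

Sharpening is done for the day: put the two sharpening stones and the two polish tins back into their own wooden trays, each in the recess that fits it in both shape and size, lying flat and upright on the bottom of the recess. Set each one down rather than dropping it, and leave the amber bottle and the bone blank standing where they are.

Things in the scene. Friction and masses are not known exactly. Their poses are not given: they have to be found in the camera images.
- long_stone: The longer sharpening stone, plain grey rectangular block with square edges, 110 mm long (own x) x 34 mm wide (own y) x 28 mm high (z), about 240 g, lying loose on the bench at the start. Origin: centre of its underside.
- short_stone: The shorter sharpening stone, plain grey rectangular block with square edges, 66 mm long (own x) x 34 mm wide (own y) x 28 mm high (z), about 145 g, lying loose on the bench at the start. Origin: centre of its underside.
- large_tin: The larger closed flat-topped bare-metal tin of polishing compound, an upright round cylinder 56 mm in diameter and 36 mm high (z up), about 160 g, standing loose on the bench at the start. Origin: centre of its underside; its yaw means nothing.
- small_tin: The smaller closed flat-topped bare-metal tin of polishing compound, an upright round cylinder 38 mm in diameter and 36 mm high (z up), about 80 g, standing loose on the bench at the start. Origin: centre of its underside; its yaw means nothing.
- long_tray: Longer oblong pale wooden tray fixed to the bench, outside 144 x 68 mm, 14 mm high, with one rectangular recess in its middle, 120 long (x) x 44 wide (y) mm, black inside; recess 8 mm deep, floor 6 mm above the bench, 5 mm clear all round the longer stone it is made for. Origin: centre of the tray's underside, below the recess's middle; x runs along the tray's length, y across.
- short_tray: Shorter oblong pale wooden tray fixed to the bench, outside 100 x 68 mm, 14 mm high, with one rectangular recess in its middle, 76 long (x) x 44 wide (y) mm, black inside; recess 8 mm deep, floor 6 mm above the bench, 5 mm clear all round the shorter stone it is made for. Origin: centre of the tray's underside, below the recess's middle; x runs along the tray's length, y across.
- large_round_tray: Larger square pale wooden tray fixed to the bench, outside 92 x 92 mm, 14 mm high, with one round recess in its middle, diameter 66 mm, black inside; recess 8 mm deep, floor 6 mm above the bench, 5 mm clear all round the larger tin it is made for. Origin: centre of the tray's underside, below the recess's middle.
- small_round_tray: Smaller square pale wooden tray fixed to the bench, outside 72 x 72 mm, 14 mm high, with one round recess in its middle, diameter 48 mm, black inside; recess 8 mm deep, floor 6 mm above the bench, 5 mm clear all round the smaller tin it is made for. Origin: centre of the tray's underside, below the recess's middle.
- bottle: Bystander: small amber glass bottle with a black cap, 28 mm in diameter, 55 mm high, standing loose among the stones and trays. Origin: centre of its underside. Not to be moved.
- bone: Bystander: cream-coloured knobbly bone blank, about 40 mm across and 58 mm high, standing loose near the far left of the work area. Origin: centre of its underside. Not to be moved.
Not all that is in view belongs to the job. What is shaped like the long_stone but purple or turquoise is not meant.

How it is judged:
At the end, for the whole second after the job is handed in: Each stone and tin is in its own tray: its middle within 10 mm of the tray's middle, its underside on the recess floor (3 to 9 mm above the tray's underside), upright within 0.1 rad, stones along the tray's length within 0.2 rad, and at rest (horizontal distance between long_stone and long_tray below 0.01 m and z of long_stone in the frame of long_tray between 0.003 and 0.009 m and angle between each of long_stone, short_stone, large_tin, small_tin's own z axis and vertical below 0.1 rad and linear speed of each of long_stone, short_stone, large_tin, small_tin below 0.02 m/s and angular speed of each of long_stone, short_stone, large_tin, small_tin below 0.2 rad/s and angle between the x axis of long_stone and the x axis of long_tray, either way round below 0.2 rad and horizontal distance between short_stone and short_tray below 0.01 m and z of short_stone in the frame of short_tray between 0.003 and 0.009 m and angle between the x axis of short_stone and the x axis of short_tray, either way round below 0.2 rad and horizontal distance between large_tin and large_round_tray below 0.01 m and z of large_tin in the frame of large_round_tray between 0.003 and 0.009 m and horizontal distance between small_tin and small_round_tray below 0.01 m and z of small_tin in the frame of small_round_tray between 0.003 and 0.009 m); the robot touches nothing.
It fails at once if a stone or tin is dropped: out of the fingers with its underside more than 40 mm above the bench ((height (world z) of long_stone above 0.04 m and contact force between the fingers and long_stone below 0.05 N) or (height (world z) of large_tin above 0.04 m and contact force between the fingers and large_tin below 0.05 N) or (height (world z) of short_stone above 0.04 m and contact force between the fingers and short_stone below 0.05 N) or (height (world z) of small_tin above 0.04 m and contact force between the fingers and small_tin below 0.05 N)).
It fails at once if the amber bottle is shifted by more than 20 mm or knocked over (distance of bottle from where it was at the start of the episode above 0.02 m or angle between bottle's own z axis and vertical above 0.4 rad).
It fails at once if the bone blank is shifted by more than 20 mm or knocked over (distance of bone from where it was at the start of the episode above 0.02 m or angle between bone's own z axis and vertical above 0.4 rad).
It also fails if it takes over 96 s, if anything falls off the work surface, if the arm or the gripper's body presses on something with over 40 N, if the wrist force passes 120 N, or if a joint passes its speed limit or range.

## Working session

There is one attempt and no reset: what is moved stays moved. The work goes in short steps, Python scripts to look and compute and a shell command to move; the robot and the scene stay as the last step left them, time stands still between calls to the robot, and variables do not carry over. Pictures are saved under pics/ and viewed, at most 14 in all, crops included, and the job is handed in when it is done.

```bash
mkdir -p pics
python3 - <<'E'
from station import *
import cv2
s=get_state();print(s['t'],s['eef_pos'],s['ee_rot'],s['width'],grip_point_offset)
for n in ['top','side']:
    cv2.imwrite(f'pics/{n}0.png',grab_frame(n));print(n,camera_params(n))
E
```

```text
0.0 [0.2656253  0.61998218 0.22559502] [ 3.13988109e+00 -1.40682965e-04 -4.04837466e-01] 0.08797532769780035 0.0188
top {'vertical_fov': 55.19204091397538, 'cx': 276.3544580428854, 'cy': 211.38294592731705, 'k1': -0.07417354012125975, 'view': array([[ 0.02387217, -0.99967391, -0.00906592, -0.00678524],
       [-0.98069572, -0.02165656, -0.19433705,  0.52314259],
       [ 0.19407734,  0.01353016, -0.98089292,  0.81242425],
       [ 0.        ,  0.        ,  0.        ,  1.        ]])}
side {'vertical_fov': 45.74303724158498, 'cx': 281.58738673573316, 'cy': 197.02821289112288, 'k1': -0.04318495157965486, 'view': array([[ 0.74685317, -0.66474728, -0.01792762, -0.4069831 ],
       [-0.34154077, -0.3603153 , -0.86805691,  0.22801022],
       [ 0.57057887,  0.65443407, -0.49614092,  0.82336057],
       [ 0.        ,  0.        ,  0.        ,  1.        ]])}
```

View pics/top0.png

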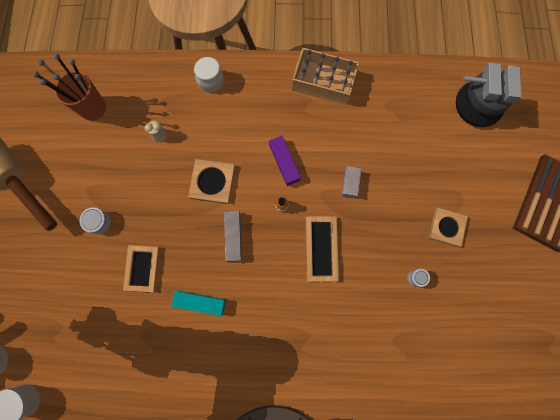

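View pics/side0.png

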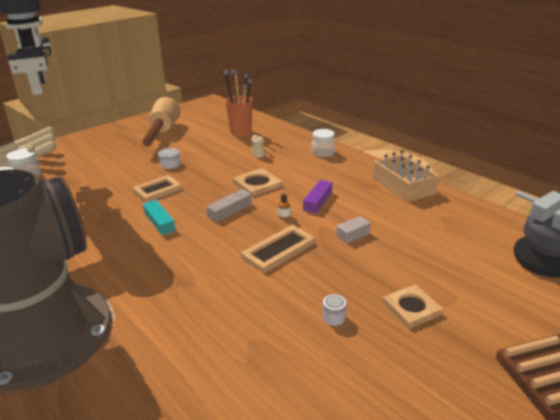

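The top view shows the long stone (232,237), short stone (352,181), large tin (95,221) and small tin (420,278). It also shows the long tray (322,249), short tray (141,268), large round tray (212,181) and small round tray (448,227), with the bottle at (282,204) and the bone at (155,130). The side view agrees. Next I'll fit model silhouettes in both views.

```bash
cat > h.py <<'E'
import numpy as np, cv2
from station import camera_params
from scipy.optimize import minimize
def proj(P,c):
    V=np.array(c['view']);p=np.asarray(P)@V[:3,:3].T+V[:3,3];s=p[:,:2]/p[:,2:]
    s=s*(1+c['k1']*(s**2).sum(1,keepdims=True))
    return s*(210/np.tan(np.radians(c['vertical_fov']/2)))+[c['cx'],c['cy']]
def ray(u,v,c,z):   # pixel -> point at height z
    V=np.array(c['view']);f=lambda x:(proj([[x[0],x[1],z]],c)[0]-[u,v])
    from scipy.optimize import fsolve
    return fsolve(f,[.5,0])
def pts(shape,p):
    k,a,b,z0,z1=shape
    if k=='box': q=np.array([[i*a/2,j*b/2] for i,j in((1,1),(1,-1),(-1,-1),(-1,1))])
    else: t=np.linspace(0,2*np.pi,48);q=np.c_[np.cos(t),np.sin(t)]*a/2
    c,s=np.cos(p[2]),np.sin(p[2]);q=q@np.array([[c,s],[-s,c]])+p[:2]
    return np.vstack([np.c_[q,q[:,0]*0+z] for z in {z0,z1}])
S=4
def render(shape,p,c,sz=(420,560)):
    m=np.zeros((sz[0]*S,sz[1]*S),np.uint8)
    h=cv2.convexHull(((proj(pts(shape,p),c)+.5)*S*16-8).astype(np.int32))
    cv2.fillConvexPoly(m,h,255,shift=4);return m
def blob(mask,u,v,r=45):
    n,l,st,ce=cv2.connectedComponentsWithStats(mask.astype(np.uint8))
    w=[(np.hypot(ce[i][0]-u,ce[i][1]-v)-.01*min(st[i,4],800),i) for i in range(1,n) if st[i,4]>25]
    return (l==min(w)[1]).astype(np.uint8)
def fit(shape,masks,p0):
    ms=[(cv2.resize(m*255,None,fx=S,fy=S,interpolation=cv2.INTER_LINEAR)>127,c) for m,c in masks]
    def f(p): return sum(((render(shape,p,c)>0)^m).sum()/m.sum() for m,c in ms)
    best=None
    for y in ([p0[2]] if shape[0]!='box' else p0[2]+np.array([0,.2,-.2])):
        x0=np.array([p0[0],p0[1],y]);sx=x0+np.vstack([np.zeros(3),np.diag([.01,.01,.15])])
        r=minimize(f,x0,method='Nelder-Mead',options=dict(initial_simplex=sx,xatol=1e-4,fatol=1e-4))
        if best is None or r.fun<best.fun:best=r
    return best
E
cat > m.py <<'E'
from h import *
T={'long_stone':(('box',.11,.034,0,.028),(232,237),(230,207)),'short_stone':(('box',.066,.034,0,.028),(352,181),(354,230)),
'large_tin':(('cyl',.056,0,0,.036),(95,221),(169,158)),'small_tin':(('cyl',.038,0,0,.036),(420,278),(334,310)),
'long_tray':(('box',.12,.044,.014,.014),(322,249),(279,246)),'short_tray':(('box',.076,.044,.014,.014),(141,268),(157,187)),
'large_round_tray':(('cyl',.066,0,.014,.014),(212,181),(257,180)),'small_round_tray':(('cyl',.048,0,.014,.014),(448,227),(411,303)),
'bottle':(('cyl',.028,0,0,.055),(282,204),None),'bone':(('cyl',.04,0,0,.058),(155,130),None)}
im={n:cv2.imread(f'pics/{n}0.png') for n in('top','side')}
cs={n:camera_params(n) for n in im}
vis=im['top'].copy();vs=im['side'].copy()
for k,(sh,a,b) in T.items():
    ct=cs['top'];x=ray(*a,ct,(sh[3]+sh[4])/2)
    if b is None: print(k,x.round(4));continue
    for use in(('top',),('top','side')):
        ms=[]
        for n in use:
            hs=cv2.cvtColor(im[n],cv2.COLOR_BGR2HSV).astype(int)
            if 'tray' in k: m=hs[...,2]<(62)
            else: m=(hs[...,1]<90)&(hs[...,2]>45)
            m=cv2.morphologyEx(m.astype(np.uint8),cv2.MORPH_CLOSE,np.ones((3,3)))
            ms.append((blob(m,*(a if n=='top' else b)),cs[n]))
        r=fit(sh,ms,[*x,0 if k in('long_tray','long_stone','short_tray','short_stone') else 0])
        print(k,use[-1],r.x.round(4),round(r.fun,3),[int(m.sum()) for m,_ in ms])
        for n,v in(('top',vis),('side',vs)):
            h=cv2.convexHull(((proj(pts(sh,r.x),cs[n])+.5)*1-.5).astype(np.float32)).round().astype(int)
            if use==('top',):cv2.polylines(v,[h],1,(0,255,0),1)
cv2.imwrite('pics/ov.png',cv2.resize(vis[120:320,60:480],None,fx=1.9,fy=1.9,interpolation=2))
E
python3 m.py
```

```text
long_stone top [0.4725 0.1017 0.0746] 0.066 [809]
long_stone side [0.4736 0.102  0.0841] 0.155 [809, 795]
short_stone top [ 0.603  -0.1627 -0.1418] 0.075 [490]
short_stone side [ 0.6031 -0.1625 -0.1332] 0.162 [490, 614]
large_tin top [ 0.4997  0.4179 -0.0195] 0.033 [647]
large_tin side [0.4995 0.4177 0.0009] 0.112 [647, 411]
small_tin top [ 0.3895 -0.3076 -0.0147] 0.041 [339]
small_tin side [ 0.3897 -0.307   0.1192] 0.107 [339, 653]
long_tray top [ 0.4508 -0.0949  0.0242] 0.114 [985]
long_tray side [ 0.4522 -0.094   0.0455] 1.884 [985, 972]
short_tray top [ 0.396   0.3031 -0.0474] 0.116 [614]
short_tray side [ 0.3954  0.3027 -0.0413] 1.385 [614, 972]
large_round_tray top [0.5994 0.1574 0.122 ] 0.112 [571]
large_round_tray side [0.5995 0.1575 0.0701] 1.373 [571, 972]
small_round_tray top [ 0.5046 -0.3824 -0.0499] 0.204 [291]
small_round_tray side [ 0.5036 -0.3808  0.0495] 1.534 [291, 1283]
bottle [ 0.5448 -0.0066]
bone [0.7146 0.2928]
```

View pics/ov.png

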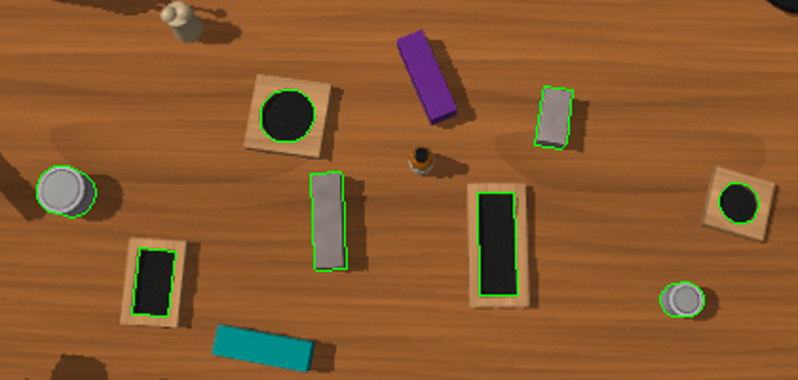

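The overlay shows every fit sitting tightly on its object and recess. First I'll take the large tin, with the tool turned so the fingers close along world x.

```bash
cat > d.py <<'E'
import sys,numpy as np
from station import get_state
from scipy.spatial.transform import Rotation as R
s=get_state();p=np.array(s['eef_pos']);r=R.from_euler('xyz',s['ee_rot'])
print('t',round(s['t'],2),'pos',p.round(4),'rpy',np.round(s['ee_rot'],3),'w',round(s['width'],4),'f',np.round(s['force'],1),'g',round(s['gripper_force'],1),'q',np.round(s['q'],2))
a=sys.argv[1:]
for w in a:   # x,y,z,yaw targets
    x=list(map(float,w.split(',')))
    print(w,'->cm',(r.inv().apply(np.array(x[:3])-p)*100).round(2),'rot',(r.inv()*R.from_euler('xyz',[np.pi,0,x[3]])).as_rotvec().round(3))
E
python3 d.py .4995,.4179,.1,-1.571 .4995,.4179,.013,-1.571
```

```text
t 0.1 pos [0.2657 0.62   0.2257] rpy [ 3.14  -0.    -0.405] w 0.0878 f [ 0.1 -0.3 -0.7] g 0.0 q [ 1.45  0.36  0.01 -0.   -1.22 -0.29]
.4995,.4179,.1,-1.571 ->cm [29.45  9.35 12.59] rot [ 1.000e-03 -1.000e-03  1.166e+00]
.4995,.4179,.013,-1.571 ->cm [29.45  9.34 21.29] rot [ 1.000e-03 -1.000e-03  1.166e+00]
```

```bash
python3 -m creep '[[[7.5,4,1.3,2,0,0,0.16],[7.5,8,2.6,4,0,0,0.33],[7.5,12,3.9,6,0,0,0.5],[7.5,17,5.2,8,0,0,0.67],[7.5,21,6.5,10,0,0,0.83],[7.5,25,8,11,0,0,1],[7.5,28,9,12,0,0,1.1],[7.5,29.4,9.3,12.6,0,0,1.166],[7.5,29.4,9.3,12.6,0,0,1.166],[7.5,29.4,9.3,12.6,0,0,1.166],[7.5,29.4,9.3,12.6,0,0,1.166]]]' 25
python3 - <<'E'
from h import *
from station import grab_frame
c=camera_params('wrist');im=grab_frame('wrist')
from m import T
E
python3 - <<'E'
from h import *
from station import grab_frame
c=camera_params('wrist');im=grab_frame('wrist')
for z in(0,.036):cv2.polylines(im,[proj(pts(('cyl',.056,0,z,z),[.4995,.4179,0]),c).round().astype(int)],1,(0,255,0),1)
cv2.imwrite('pics/w1.png',im)
E
python3 d.py .4995,.4179,.013,-1.571
```

```text
t: 1.48
eef_pos: [0.499, 0.4198, 0.1009]
ee_rot: [-3.141, 0.0, -1.569]
force: [0.9, -0.7, 0.5]
width: 0.0749
gripper_force: 0.0
long_stone top [0.4725 0.1017 0.0746] 0.066 [809]
long_stone side [0.4736 0.102  0.0841] 0.155 [809, 795]
short_stone top [ 0.603  -0.1627 -0.1418] 0.075 [490]
short_stone side [ 0.6031 -0.1625 -0.1332] 0.162 [490, 614]
large_tin top [ 0.4997  0.4179 -0.0195] 0.033 [647]
large_tin side [0.4995 0.4177 0.0009] 0.112 [647, 411]
small_tin top [ 0.3895 -0.3076 -0.0147] 0.041 [339]
small_tin side [ 0.3897 -0.307   0.1192] 0.107 [339, 653]
long_tray top [ 0.4508 -0.0949  0.0242] 0.114 [985]
long_tray side [ 0.4522 -0.094   0.0455] 1.884 [985, 972]
short_tray top [ 0.396   0.3031 -0.0474] 0.116 [614]
short_tray side [ 0.3954  0.3027 -0.0413] 1.385 [614, 972]
large_round_tray top [0.5994 0.1574 0.122 ] 0.112 [571]
large_round_tray side [0.5995 0.1575 0.0701] 1.373 [571, 972]
small_round_tray top [ 0.5046 -0.3824 -0.0499] 0.204 [291]
small_round_tray side [ 0.5036 -0.3808  0.0495] 1.534 [291, 1283]
bottle [ 0.5448 -0.0066]
bone [0.7146 0.2928]
t 1.57 pos [0.4991 0.4198 0.1009] rpy [-3.141  0.    -1.569] w 0.0752 f [-0.1 -0.3  0. ] g 0.0 q [ 1.    0.42 -0.2   0.   -0.95 -1.  ]
.4995,.4179,.013,-1.571 ->cm [ 0.19 -0.04  8.79] rot [-0.     0.     0.002]
```

View pics/w1.png

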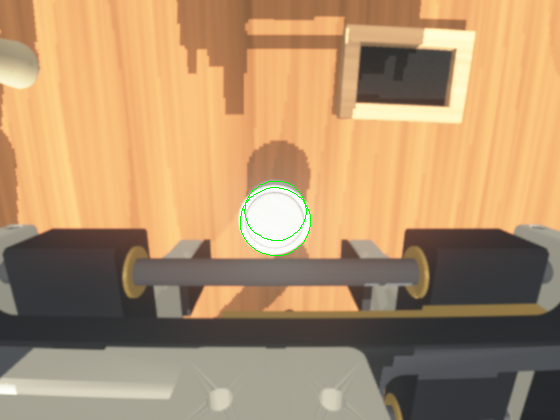

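In the wrist view the tin at about (275,218) coincides with the predicted outline, so the calibration is good. Descending to grip.

```bash
python3 -m creep '[[[7.5,0.2,0,2.5,0,0,0],[7.5,0.2,0,5,0,0,0],[7.5,0.2,0,7,0,0,0],[7.5,0.2,0,8.4,0,0,0],[7.5,0.2,0,8.8,0,0,0],[7.5,0.2,0,8.8,0,0,0],[4.5,0.2,0,8.8,0,0,0],[4.5,0.2,0,8.8,0,0,0],[4.5,0.2,0,8.8,0,0,0],[4.5,0.2,0,8.8,0,0,0],[4.5,0.2,0,8.8,0,0,0],[4.5,0.2,0,8.3,0,0,0],[4.5,0.2,0,7,0,0,0],[4.5,0.2,0,4.5,0,0,0],[4.5,0.2,0,3,0,0,0],[4.5,0.2,0,3,0,0,0]]]' 25
python3 d.py .5994,.1574,.072,-1.571 .5994,.1574,.021,-1.571
```

```text
t: 3.58
eef_pos: [0.5, 0.4179, 0.0722]
ee_rot: [-3.14, 0.002, -1.571]
force: [-0.5, 0.5, -2.2]
width: 0.0555
gripper_force: 25.0
t 3.58 pos [0.5    0.4179 0.0722] rpy [-3.140e+00  2.000e-03 -1.571e+00] w 0.0555 f [-0.5  0.5 -2.2] g 25.0 q [ 1.    0.45 -0.23  0.   -0.89 -1.  ]
.5994,.1574,.072,-1.571 ->cm [26.05 -9.94 -0.03] rot [-0.002  0.002  0.   ]
.5994,.1574,.021,-1.571 ->cm [26.07 -9.93  5.07] rot [-0.002  0.002  0.   ]
```

```bash
python3 -m creep '[[[4.5,2,-0.8,0,0,0,0],[4.5,6,-2.3,0,0,0,0],[4.5,10,-3.8,0,0,0,0],[4.5,14,-5.3,0,0,0,0],[4.5,18,-6.9,0,0,0,0],[4.5,22,-8.4,0,0,0,0],[4.5,25,-9.5,0,0,0,0],[4.5,26.05,-9.93,0,0,0,0],[4.5,26.05,-9.93,0,0,0,0],[4.5,26.05,-9.93,0,0,0,0],[4.5,26.05,-9.93,1.5,0,0,0],[4.5,26.05,-9.93,3,0,0,0],[4.5,26.05,-9.93,4,0,0,0],[4.5,26.05,-9.93,4.5,0,0,0],[4.5,26.05,-9.93,4.5,0,0,0]]]'
python3 d.py .5994,.1574,.020,-1.571
```

```text
t: 5.45
eef_pos: [0.5986, 0.1566, 0.025]
ee_rot: [3.141, -0.001, -1.571]
force: [-0.1, -0.1, -1.1]
width: 0.0557
gripper_force: 25.0
t 5.45 pos [0.5986 0.1566 0.025 ] rpy [ 3.141e+00 -1.000e-03 -1.571e+00] w 0.0557 f [-0.1 -0.1 -1.1] g 25.0 q [ 0.57  0.46 -0.35  0.   -0.77 -0.57]
.5994,.1574,.020,-1.571 ->cm [-0.08 -0.08  0.5 ] rot [ 0.001 -0.001  0.   ]
```

```bash
python3 -m creep '[[[4.5,-0.08,-0.08,0.3,0,0,0],[4.5,-0.08,-0.08,0.5,0,0,0],[4.5,-0.08,-0.08,0.55,0,0,0],[4.5,-0.08,-0.08,0.55,0,0,0]]]'
python3 -m creep '[[[7.5,0,0,0,0,0,0],[7.5,0,0,0,0,0,0],[7.5,0,0,0,0,0,0],[7.5,0,0,0,0,0,0],[7.5,0,0,-1.5,0,0,0],[7.5,0,0,-4,0,0,0],[7.5,0,0,-7,0,0,0],[7.5,0,0,-10,0,0,0],[7.5,0,0,-10,0,0,0]]]'
python3 - <<'E'
from h import *
from station import grab_frame
c=camera_params('wrist');im=grab_frame('wrist')
for z in(.006,.042):cv2.polylines(im,[proj(pts(('cyl',.056,0,z,z),[.5994,.1574,0]),c).round().astype(int)],1,(0,255,0),1)
cv2.polylines(im,[proj(pts(('cyl',.066,0,.014,.014),[.5994,.1574,0]),c).round().astype(int)],1,(0,0,255),1)
for z in(0,.028):cv2.polylines(im,[proj(pts(('box',.11,.034,z,z),[.4728,.1018,.078]),c).round().astype(int)],1,(0,255,0),1)
cv2.imwrite('pics/w2.png',im)
E
python3 d.py .4728,.1018,.1,.078 .4728,.1018,.012,.078
```

```text
t: 5.95
eef_pos: [0.5996, 0.1574, 0.0202]
ee_rot: [-3.141, 0.0, -1.571]
force: [-0.1, 0.2, -1.5]
width: 0.0556
gripper_force: 25.0
t: 7.08
eef_pos: [0.6014, 0.1583, 0.1241]
ee_rot: [-3.136, 0.003, -1.57]
force: [0.5, 0.2, 1.1]
width: 0.0749
gripper_force: 0.0
t 7.12 pos [0.6003 0.1579 0.1223] rpy [-3.139e+00  2.000e-03 -1.571e+00] w 0.0749 f [ 0.3 -0.  -0.6] g 0.0 q [ 0.57  0.35 -0.25  0.   -0.96 -0.57]
.4728,.1018,.1,.078 ->cm [ 5.61 12.76  2.18] rot [-4.000e-03 -1.000e-03 -1.649e+00]
.4728,.1018,.012,.078 ->cm [ 5.63 12.79 10.98] rot [-4.000e-03 -1.000e-03 -1.649e+00]
```

View pics/w2.png

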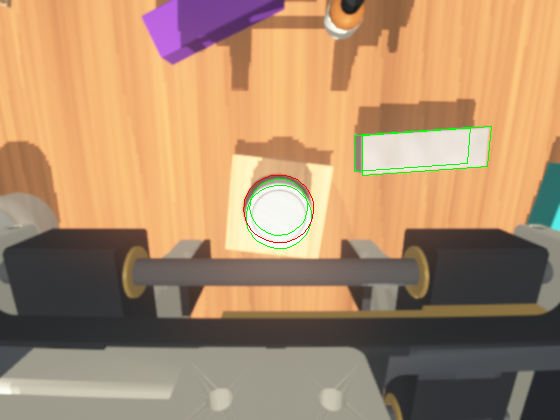

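The tin sits in the large round recess at (279,210), and the long stone's outline matches at (425,150). Long stone next.

```bash
python3 -m creep '[[[5.5,0.5,1.2,0,0,0,-0.17],[5.5,1.1,2.5,0,0,0,-0.34],[5.5,1.7,4,0,0,0,-0.51],[5.5,2.3,5.2,0,0,0,-0.68],[5.5,3,6.7,0,0,0,-0.85],[5.5,3.6,8,0,0,0,-1.02],[5.5,4.2,9.5,0,0,0,-1.19],[5.5,4.8,11,0,0,0,-1.36],[5.5,5.3,12.1,1,0,0,-1.5],[5.5,5.6,12.77,2.2,0,0,-1.649],[5.5,5.6,12.77,2.2,0,0,-1.649],[5.5,5.6,12.77,2.2,0,0,-1.649],[5.5,5.6,12.77,2.2,0,0,-1.649]]]'
python3 d.py .4728,.1018,.012,.078
```

```text
t: 8.75
eef_pos: [0.4724, 0.1017, 0.0984]
ee_rot: [-3.141, -0.001, 0.076]
force: [1.1, 0.1, 0.2]
width: 0.0552
gripper_force: 0.0
t 8.75 pos [0.4724 0.1017 0.0984] rpy [-3.141e+00 -1.000e-03  7.600e-02] w 0.0552 f [1.1 0.1 0.2] g 0.0 q [ 0.62  0.17 -0.57  0.   -0.82  1.03]
.4728,.1018,.012,.078 ->cm [ 0.04 -0.01  8.64] rot [-0.    -0.001 -0.002]
```

```bash
python3 -m creep '[[[5.5,0,0,2.5,0,0,0],[5.5,0,0,5,0,0,0],[5.5,0,0,7,0,0,0],[5.5,0,0,8.2,0,0,0],[5.5,0,0,8.6,0,0,0],[5.5,0,0,8.6,0,0,0],[2.5,0,0,8.6,0,0,0],[2.5,0,0,8.6,0,0,0],[2.5,0,0,8.6,0,0,0],[2.5,0,0,8.6,0,0,0],[2.5,0,0,8.6,0,0,0],[2.5,0,0,8.6,0,0,0],[2.5,0,0,7.8,0,0,0],[2.5,0,0,6,0,0,0],[2.5,0,0,4,0,0,0],[2.5,0,0,2,0,0,0],[2.5,0,0,0,0,0,0],[2.5,0,0,0,0,0,0]]]' 40
python3 d.py .4508,-.0949,.1,.026 .4508,-.0949,.02,.026
```

```text
t: 11.0
eef_pos: [0.4725, 0.1019, 0.0994]
ee_rot: [-3.14, -0.003, 0.078]
force: [-0.5, -1.2, -3.2]
width: 0.0337
gripper_force: 40.0
t 11.0 pos [0.4725 0.1019 0.0994] rpy [-3.14e+00 -3.00e-03  7.80e-02] w 0.0337 f [-0.5 -1.2 -3.2] g 40.0 q [ 0.62  0.17 -0.57  0.   -0.82  1.03]
.4508,-.0949,.1,.026 ->cm [-3.71 19.45 -0.09] rot [-0.001 -0.002  0.052]
.4508,-.0949,.02,.026 ->cm [-3.73 19.46  7.91] rot [-0.001 -0.002  0.052]
```

```bash
python3 -m creep '[[[2.5,-0.3,1.5,0,0,0,0],[2.5,-0.9,4.5,0,0,0,0.01],[2.5,-1.5,8,0,0,0,0.02],[2.5,-2.2,11.5,0,0,0,0.03],[2.5,-2.9,15,0,0,0,0.04],[2.5,-3.4,18,0,0,0,0.052],[2.5,-3.7,19.45,0,0,0,0.052],[2.5,-3.7,19.45,0,0,0,0.052],[2.5,-3.7,19.45,0,0,0,0.052],[2.5,-3.7,19.45,2,0,0,0.052],[2.5,-3.7,19.45,4,0,0,0.052],[2.5,-3.7,19.45,5.5,0,0,0.052],[2.5,-3.7,19.45,6.5,0,0,0.052],[2.5,-3.7,19.45,7,0,0,0.052],[2.5,-3.7,19.45,7,0,0,0.052]]]'
python3 - <<'E'
from h import *
from station import grab_frame
c=camera_params('wrist');im=grab_frame('wrist')
cv2.polylines(im,[proj(pts(('box',.12,.044,.014,.014),[.4508,-.0949,.026]),c).round().astype(int)],1,(0,0,255),1)
cv2.imwrite('pics/w3.png',im)
E
python3 d.py .4508,-.0949,.019,.026
```

```text
t: 12.88
eef_pos: [0.4502, -0.0952, 0.028]
ee_rot: [3.142, 0.0, 0.027]
force: [-0.1, 0.2, -1.5]
width: 0.0337
gripper_force: 40.0
t 12.93 pos [ 0.4504 -0.0952  0.0283] rpy [ 3.142 -0.     0.027] w 0.0337 f [ 0.3 -0.6 -2.6] g 40.0 q [ 0.22  0.25 -0.7   0.   -0.63  1.38]
.4508,-.0949,.019,.026 ->cm [ 0.04 -0.03  0.93] rot [ 0.    -0.     0.001]
```

View pics/w3.png

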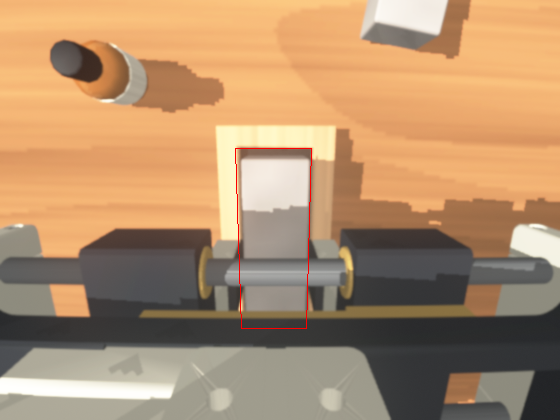

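The stone is centred over the recess (outline corners 236–311, 148). Lower, release and rise.

```bash
python3 -m creep '[[[2.5,0.05,0,0.4,0,0,0],[2.5,0.05,0,0.75,0,0,0],[2.5,0.05,0,0.93,0,0,0],[2.5,0.05,0,0.98,0,0,0],[2.5,0.05,0,0.98,0,0,0]]]'
python3 -m creep '[[[5.0,0,0,0,0,0,0],[5.0,0,0,0,0,0,0],[5.0,0,0,0,0,0,0],[5.0,0,0,0,0,0,0],[5.0,0,0,-1.5,0,0,0],[5.0,0,0,-4,0,0,0],[5.0,0,0,-7,0,0,0],[5.0,0,0,-10,0,0,0],[5.0,0,0,-10,0,0,0],[5.0,0,0,-10,0,0,0]]]'
python3 - <<'E'
from h import *
from station import grab_frame
c=camera_params('wrist');im=grab_frame('wrist')
cv2.polylines(im,[proj(pts(('box',.12,.044,.014,.014),[.4508,-.0949,.026]),c).round().astype(int)],1,(0,0,255),1)
for z in(0,.028):cv2.polylines(im,[proj(pts(('box',.066,.034,z,z),[.603,-.1626,-.137]),c).round().astype(int)],1,(0,255,0),1)
cv2.imwrite('pics/w4.png',im)
E
python3 d.py .603,-.1626,.1,-.137
```

```text
t: 13.55
eef_pos: [0.4506, -0.0954, 0.0185]
ee_rot: [3.142, 0.0, 0.026]
force: [-1.5, 0.3, 3.5]
width: 0.0334
gripper_force: 40.0
t: 14.8
eef_pos: [0.4503, -0.0953, 0.1179]
ee_rot: [-3.141, 0.0, 0.026]
force: [-0.5, 0.5, 0.1]
width: 0.0497
gripper_force: 0.0
t 14.85 pos [ 0.4501 -0.0954  0.1176] rpy [-3.142e+00  1.000e-03  2.600e-02] w 0.0497 f [-0.1 -1.   0.5] g 0.0 q [ 0.22  0.11 -0.6  -0.   -0.87  1.38]
.603,-.1626,.1,-.137 ->cm [15.12  7.12  1.74] rot [0.    0.001 0.163]
```

View pics/w4.png

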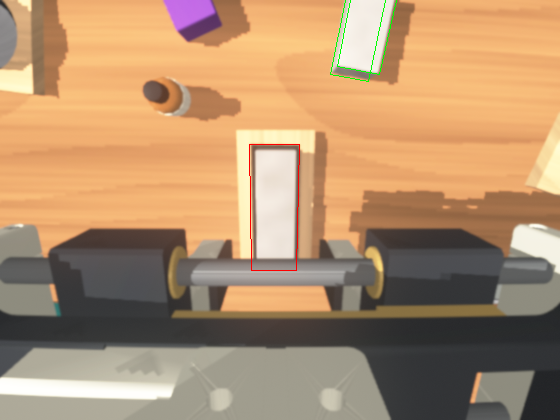

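The long stone lies inside its recess (250–299, 144–270), and the short stone's outline matches at (365,40). Short stone next.

```bash
python3 -m creep '[[[5.5,3,1.4,0,0,0,0.04],[5.5,7,3.3,0,0,0,0.08],[5.5,11,5.2,1,0,0,0.12],[5.5,14,6.6,1.7,0,0,0.163],[5.5,15.12,7.1,1.7,0,0,0.163],[5.5,15.12,7.1,1.7,0,0,0.163],[5.5,15.12,7.1,4,0,0,0.163],[5.5,15.12,7.1,7,0,0,0.163],[5.5,15.12,7.1,9.5,0,0,0.163],[5.5,15.12,7.1,10.5,0,0,0.163],[5.5,15.12,7.1,10.5,0,0,0.163],[5.5,15.12,7.1,10.5,0,0,0.163]]]'
python3 d.py .603,-.1626,.012,-.137
```

```text
t: 16.35
eef_pos: [0.6043, -0.1623, 0.0145]
ee_rot: [-3.141, -0.002, -0.136]
force: [-0.5, -0.2, 0.6]
width: 0.0552
gripper_force: 0.0
t 16.35 pos [ 0.6043 -0.1623  0.0145] rpy [-3.141e+00 -2.000e-03 -1.360e-01] w 0.0552 f [-0.5 -0.2  0.6] g 0.0 q [ 0.05  0.48 -0.34  0.   -0.75  1.38]
.603,-.1626,.012,-.137 ->cm [-0.13  0.05  0.25] rot [-0.    -0.002  0.001]
```

```bash
python3 -m creep '[[[5.5,-0.1,0,0.2,0,0,0],[5.5,-0.1,0,0.2,0,0,0],[2.5,-0.1,0,0.2,0,0,0],[2.5,-0.1,0,0.2,0,0,0],[2.5,-0.1,0,0.2,0,0,0],[2.5,-0.1,0,0.2,0,0,0],[2.5,-0.1,0,0.2,0,0,0],[2.5,-0.1,0,0.2,0,0,0],[2.5,-0.1,0,-0.6,0,0,0],[2.5,-0.1,0,-3,0,0,0],[2.5,-0.1,0,-6,0,0,0],[2.5,-0.1,0,-9,0,0,0],[2.5,-0.1,0,-11,0,0,0],[2.5,-0.1,0,-11,0,0,0],[2.5,-0.1,0,-11,0,0,0]]]' 35
python3 d.py .396,.3031,.12,-.045
```

```text
t: 18.23
eef_pos: [0.602, -0.1621, 0.1225]
ee_rot: [-3.141, 0.001, -0.137]
force: [-0.6, 0.9, -1.6]
width: 0.0337
gripper_force: 35.0
t 18.23 pos [ 0.602  -0.1621  0.1225] rpy [-3.141e+00  1.000e-03 -1.370e-01] w 0.0337 f [-0.6  0.9 -1.6] g 35.0 q [ 0.05  0.36 -0.24 -0.   -0.97  1.38]
.396,.3031,.12,-.045 ->cm [-26.77 -43.26   0.29] rot [-0.     0.001 -0.092]
```

```bash
python3 -m creep '[[[2.5,-1,-1.6,0,0,0,0],[2.5,-3,-4.9,0,0,0,-0.01],[2.5,-5.5,-8.9,0,0,0,-0.02],[2.5,-8,-13,0,0,0,-0.03],[2.5,-10.5,-17,0,0,0,-0.04],[2.5,-13,-21,0,0,0,-0.05],[2.5,-15.5,-25,0,0,0,-0.06],[2.5,-18,-29.1,0,0,0,-0.07],[2.5,-20.5,-33.1,0,0,0,-0.08],[2.5,-23,-37.2,0,0,0,-0.09],[2.5,-25.2,-40.7,0,0,0,-0.092],[2.5,-26.5,-42.8,0,0,0,-0.092],[2.5,-26.77,-43.26,0,0,0,-0.092],[2.5,-26.77,-43.26,0,0,0,-0.092],[2.5,-26.77,-43.26,2,0,0,-0.092],[2.5,-26.77,-43.26,4,0,0,-0.092],[2.5,-26.77,-43.26,6,0,0,-0.092],[2.5,-26.77,-43.26,8,0,0,-0.092],[2.5,-26.77,-43.26,9.2,0,0,-0.092],[2.5,-26.77,-43.26,9.2,0,0,-0.092]]]'
python3 - <<'E'
from h import *
from station import grab_frame
c=camera_params('wrist');im=grab_frame('wrist')
cv2.polylines(im,[proj(pts(('box',.076,.044,.014,.014),[.396,.3031,-.045]),c).round().astype(int)],1,(0,0,255),1)
cv2.imwrite('pics/w5.png',im)
E
python3 d.py .396,.3031,.0187,-.045
```

```text
t: 20.72
eef_pos: [0.3964, 0.3018, 0.0306]
ee_rot: [3.14, 0.001, -0.046]
force: [-0.8, 0.5, -1.4]
width: 0.0334
gripper_force: 35.0
t 20.77 pos [0.3966 0.3024 0.0313] rpy [ 3.141  0.    -0.045] w 0.034 f [ 0.4 -0.  -0.9] g 35.0 q [ 1.05  0.3  -0.61  0.   -0.66  0.48]
.396,.3031,.0187,-.045 ->cm [-0.07 -0.07  1.26] rot [ 0.001  0.    -0.   ]
```

View pics/w5.png

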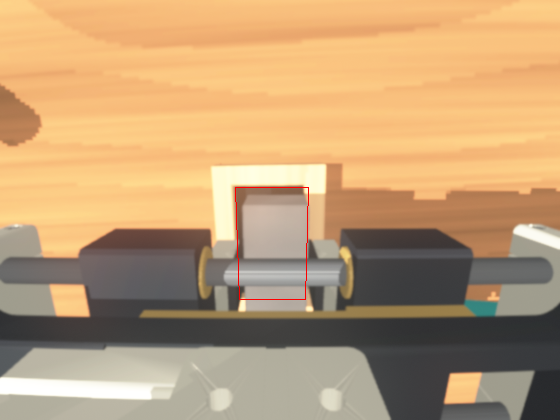

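The stone lies centrally over the short recess (236–308, 187–299). Lower and release.

```bash
python3 -m creep '[[[2.5,-0.05,-0.06,0.5,0,0,0],[2.5,-0.05,-0.06,1,0,0,0],[2.5,-0.05,-0.06,1.2,0,0,0],[2.5,-0.05,-0.06,1.28,0,0,0],[2.5,-0.05,-0.06,1.28,0,0,0]]]'
python3 -m creep '[[[5.0,0,0,0,0,0,0],[5.0,0,0,0,0,0,0],[5.0,0,0,0,0,0,0],[5.0,0,0,0,0,0,0],[5.0,0,0,-1.5,0,0,0],[5.0,0,0,-4,0,0,0],[5.0,0,0,-7,0,0,0],[5.0,0,0,-10,0,0,0],[5.0,0,0,-10,0,0,0],[5.0,0,0,-10,0,0,0]]]'
python3 d.py .3896,-.3074,.12,-1.2 .3896,-.3074,.013,-1.2
```

```text
t: 21.4
eef_pos: [0.396, 0.3035, 0.0185]
ee_rot: [3.142, -0.0, -0.045]
force: [0.2, 0.4, -1.1]
width: 0.0335
gripper_force: 35.0
t: 22.65
eef_pos: [0.3958, 0.3032, 0.1182]
ee_rot: [-3.142, 0.0, -0.045]
force: [0.4, 0.0, -0.7]
width: 0.0503
gripper_force: 0.0
t 22.65 pos [0.3958 0.3032 0.1182] rpy [-3.142  0.    -0.045] w 0.0503 f [ 0.4  0.  -0.7] g 0.0 q [ 1.05  0.17 -0.52 -0.   -0.88  0.48]
.3896,-.3074,.12,-1.2 ->cm [ 2.13 61.03 -0.18] rot [0.    0.    1.155]
.3896,-.3074,.013,-1.2 ->cm [ 2.14 61.03 10.52] rot [0.    0.    1.155]
```

```bash
python3 -m creep '[[[5.5,1.5,2,0,0,0,0.05],[5.5,4,6,0,0,0,0.12],[5.5,6,10,0,0,0,0.2],[5.5,7.5,14,0,0,0,0.3],[5.5,8.5,18.5,0,0,0,0.4],[5.5,9,23,0,0,0,0.5],[5.5,9.2,27.5,0,0,0,0.6],[5.5,9.2,32,0,0,0,0.7],[5.5,9,36.5,0,0,0,0.8],[5.5,8.2,41,0,0,0,0.9],[5.5,7,45.5,0,0,0,1],[5.5,5.5,50,0,0,0,1.08],[5.5,4,55,0,0,0,1.155],[5.5,2.7,59,0,0,0,1.155],[5.5,2.13,61,0,0,0,1.155],[5.5,2.13,61,0,0,0,1.155],[5.5,2.13,61,0,0,0,1.155],[5.5,2.13,61,0,0,0,1.155]]]'
python3 - <<'E'
from h import *
from station import grab_frame
c=camera_params('wrist');im=grab_frame('wrist')
for z in(0,.036):cv2.polylines(im,[proj(pts(('cyl',.038,0,z,z),[.3896,-.3074,0]),c).round().astype(int)],1,(0,255,0),1)
cv2.polylines(im,[proj(pts(('cyl',.048,0,.014,.014),[.5046,-.3824,0]),c).round().astype(int)],1,(0,0,255),1)
cv2.imwrite('pics/w6.png',im)
E
python3 d.py .3896,-.3074,.013,-1.2
```

```text
t: 24.9
eef_pos: [0.3902, -0.3062, 0.1182]
ee_rot: [3.141, 0.0, -1.199]
force: [-0.9, -0.1, -0.1]
width: 0.0551
gripper_force: 0.0
t 24.95 pos [ 0.3903 -0.3062  0.1184] rpy [ 3.141  0.    -1.199] w 0.0551 f [-0.2 -0.1 -0.1] g 0.0 q [-0.27  0.17 -0.52 -0.   -0.88  0.64]
.3896,-.3074,.013,-1.2 ->cm [ 0.09  0.1  10.54] rot [0.    0.    0.001]
```

View pics/w6.png

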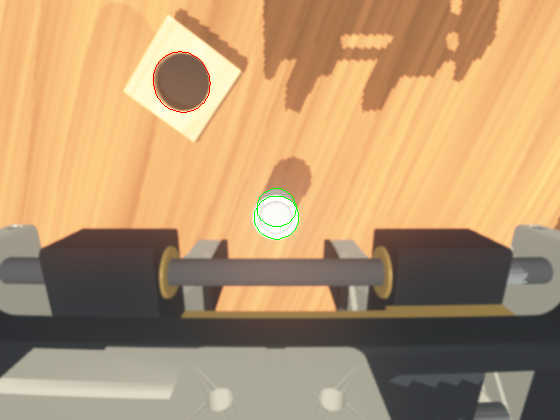

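The tin at (276,215) matches its outline, and so does the small round recess at (182,82). Grip and lift.

```bash
python3 -m creep '[[[5.5,0.1,0.1,3,0,0,0],[5.5,0.1,0.1,6,0,0,0],[5.5,0.1,0.1,9,0,0,0],[5.5,0.1,0.1,10.2,0,0,0],[5.5,0.1,0.1,10.5,0,0,0],[5.5,0.1,0.1,10.5,0,0,0],[3,0.1,0.1,10.5,0,0,0],[3,0.1,0.1,10.5,0,0,0],[3,0.1,0.1,10.5,0,0,0],[3,0.1,0.1,10.5,0,0,0],[3,0.1,0.1,10.5,0,0,0],[3,0.1,0.1,10.5,0,0,0],[3,0.1,0.1,9.8,0,0,0],[3,0.1,0.1,8,0,0,0],[3,0.1,0.1,6,0,0,0],[3,0.1,0.1,5,0,0,0],[3,0.1,0.1,5,0,0,0]]]' 20
python3 d.py .5044,-.3822,.07,-1.2
```

```text
t: 27.08
eef_pos: [0.3897, -0.3082, 0.069]
ee_rot: [-3.14, -0.001, -1.2]
force: [0.2, 0.3, -0.7]
width: 0.0373
gripper_force: 20.0
t 27.07 pos [ 0.3897 -0.3082  0.069 ] rpy [-3.14e+00 -1.00e-03 -1.20e+00] w 0.0373 f [ 0.2  0.3 -0.7] g 20.0 q [-0.27  0.23 -0.58 -0.   -0.76  0.64]
.5044,-.3822,.07,-1.2 ->cm [11.05 -8.01 -0.08] rot [-0.001 -0.001  0.   ]
```

```bash
python3 -m creep '[[[3,1.5,-1.1,0,0,0,0],[3,4.5,-3.3,0,0,0,0],[3,7.5,-5.5,0,0,0,0],[3,10,-7.3,0,0,0,0],[3,11.05,-8,0,0,0,0],[3,11.05,-8,0,0,0,0],[3,11.05,-8,1.5,0,0,0],[3,11.05,-8,3,0,0,0],[3,11.05,-8,4,0,0,0],[3,11.05,-8,4.2,0,0,0],[3,11.05,-8,4.2,0,0,0],[3,11.05,-8,4.2,0,0,0]]]'
python3 d.py .5044,-.3822,.0198,-1.2
```

```text
t: 28.58
eef_pos: [0.5044, -0.3823, 0.027]
ee_rot: [-3.141, -0.001, -1.2]
force: [-0.3, 0.2, -0.7]
width: 0.0373
gripper_force: 20.0
t 28.57 pos [ 0.5044 -0.3823  0.027 ] rpy [-3.141e+00 -1.000e-03 -1.200e+00] w 0.0373 f [-0.3  0.2 -0.7] g 20.0 q [-0.34  0.48 -0.31  0.   -0.78  0.71]
.5044,-.3822,.0198,-1.2 ->cm [-0.01 -0.01  0.72] rot [-0.001 -0.001  0.   ]
```

```bash
python3 -m creep '[[[3,0,0,0.4,0,0,0],[3,0,0,0.65,0,0,0],[3,0,0,0.72,0,0,0],[3,0,0,0.72,0,0,0]]]'
python3 -m creep '[[[5.5,0,0,0,0,0,0],[5.5,0,0,0,0,0,0],[5.5,0,0,0,0,0,0],[5.5,0,0,0,0,0,0],[5.5,0,0,-1.5,0,0,0],[5.5,0,0,-4,0,0,0],[5.5,0,0,-7,0,0,0],[5.5,0,0,-12,0,0,0],[5.5,-6,0,-15,0,0,0],[5.5,-12,0,-15,0,0,0],[5.5,-12,0,-15,0,0,0],[5.5,-12,0,-15,0,0,0]]]'
python3 - <<'E'
from h import *
from station import grab_frame
im=grab_frame('top');cv2.imwrite('pics/top1.png',cv2.resize(im[110:320,60:480],None,fx=1.9,fy=1.9,interpolation=2))
cv2.imwrite('pics/side1.png',grab_frame('side'))
E
python3 d.py
```

```text
t: 29.08
eef_pos: [0.504, -0.3821, 0.0201]
ee_rot: [-3.142, -0.0, -1.199]
force: [-2.4, 2.0, 7.7]
width: 0.0376
gripper_force: 20.0
t: 30.58
eef_pos: [0.4611, -0.2702, 0.1707]
ee_rot: [-3.14, -0.001, -1.198]
force: [0.5, -0.3, 0.3]
width: 0.0553
gripper_force: 0.0
t 30.68 pos [ 0.461  -0.2709  0.1697] rpy [-3.141e+00 -1.000e-03 -1.200e+00] w 0.0553 f [ 0.2 -0.  -0.4] g 0.0 q [-0.16  0.17 -0.38  0.   -1.02  0.53]
```

View pics/top1.png

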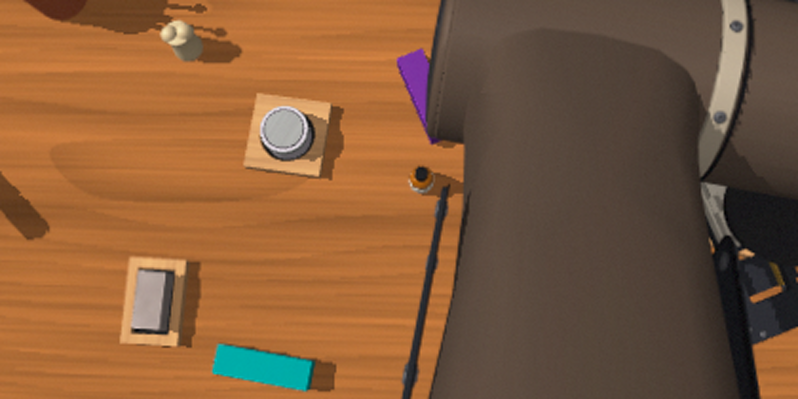

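View pics/side1.png

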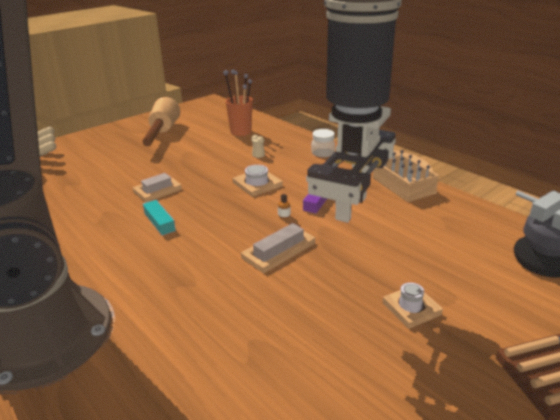

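All four look seated: in the side view they are at (155,185), (257,176), (279,243) and (411,297), and the bottle and bone are unmoved. The small tin met 7.7 N going in, so I'll check how it fits numerically.

Run:
```python
from h import *
im=cv2.imread('pics/side1.png');c=camera_params('side')
hs=cv2.cvtColor(im,cv2.COLOR_BGR2HSV).astype(int);g=((hs[...,1]<90)&(hs[...,2]>45)).astype(np.uint8)
for k,kind,a,b,h,uv,p in(('small_tin','cyl',.038,0,.036,(411,297),(.5044,-.3822,0)),('large_tin','cyl',.056,0,.036,(257,176),(.5994,.1574,0)),
 ('long','box',.11,.034,.028,(279,243),(.4508,-.0949,.026)),('short','box',.066,.034,.028,(155,185),(.396,.3031,-.045))):
    for z in(.006,.014):
        r=fit((kind,a,b,z,z+h),[(blob(g,*uv),c)],p);print(k,z,r.x.round(4),round(r.fun,3),(1e3*(r.x[:2]-p[:2])).round(1))
```

```text
small_tin 0.006 [ 0.505  -0.38    0.1258] 0.083 [0.6 2.2]
small_tin 0.014 [ 0.4963 -0.3852  0.1074] 0.086 [-8.1 -3. ]
large_tin 0.006 [0.6011 0.1586 0.131 ] 0.082 [1.7 1.2]
large_tin 0.014 [0.5918 0.1472 0.1972] 0.095 [ -7.6 -10.2]
long 0.006 [ 0.4537 -0.0953  0.0612] 0.074 [ 2.9 -0.4]
long 0.014 [ 0.4469 -0.1041  0.0779] 0.097 [-3.9 -9.2]
short 0.006 [ 0.3983  0.3072 -0.2044] 0.17 [2.3 4.1]
short 0.014 [ 0.3918  0.294  -0.1537] 0.201 [-4.2 -9.1]
```

```bash
python3 -c "
from station import job_done
print(job_done())"
```

```text
the job is handed in; nothing more can be done
None
```

The job is handed in at about 31 s: both stones and both tins appear seated in their own trays, within about 5 mm of centre in a final side-camera check, and the bottle and bone look unmoved; the hand-in gave no verdict.

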